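# Load the carrying caddy and hold its telescopic handle out

## Task

Stack the two loose wooden boards squarely, edges flush, on the board that already lies in the caddy, so that the three make one aligned pile. Then squeeze the release buttons on the caddy's telescopic handle, pull the handle straight up past the first stop to its second stop, and finish while still holding it there at full height: it drops back if it is let go. Do not disturb the jar, the bowl and the tin.

Things in the scene. Friction and masses are not known exactly. Their poses are not given: they have to be found in the camera images.
- board_a_mid (a point): Centre of one loose wooden board, a plain rectangular slab 56 mm wide (its x) by 130 mm long (its y) by 16 mm thick (its z), about 85 g. It starts flat on the worktop to the left of the caddy. The two loose boards are alike and may be stacked in either order. The point lies half-way up, 8 mm above the underside.
- board_b_mid (a point): Centre of the other loose wooden board, same size and axes.
- board_low_mid (a point): Centre of the third wooden board, same size and axes (56 mm along x, 130 mm along y, 16 mm thick). It lies loose and flat in the open end of the caddy and is the bottom of the pile: its top is 8 mm above this point.
- bay (a point): Middle of the pile's place on the caddy's flat deck (deck top, 20 mm above the worktop), with the caddy's axes. The caddy stands fixed: a grey deck 150 mm (x) by 400 mm (y), an upright 30 mm square aluminium tube in its middle (120 mm along -y from this point, with a 38 mm collar whose top is 152 mm above the worktop), and beyond that a railed bay with a jar. No rim at the pile's end.
- grip (a point): Centre of the black grip bar on top of the telescopic handle, above the caddy's tube; 185 mm above the worktop when stowed and rising with the handle. Axes of the caddy: the bar is 30 mm thick along x, 84 mm long along y and 34 mm high along z. A grey release button, 34 mm long (y) by 24 mm high, stands out 6 mm in the middle of each of its two long faces (+x and -x), so that it is 42 mm across the buttons; fingers closed along x from above squeeze both.
- handle (a joint): Telescopic handle, m: 0 stowed, 0.055 first stop, 0.110 second stop (end of travel, a firm stop). Slides straight up. Locked at 0 and catches at the first stop, unless the buttons are kept pressed. At the second stop it does not lock: let go, it sinks back to the first stop. Its moving weight is about 3 N, with slight friction.
- release (a joint): How far the release buttons are pressed, m: 0 out, 0.005 fully in (32 mm across both). The two buttons are geared together and spring back; fully in they need 2 to 3 N on each. The handle is free to slide from about 0.004 on. A grip of 15 N or more presses them and holds the handle without slipping.
- jar: Bystander: glass jar 64 mm across, 105 mm tall, standing in the railed bay of the caddy on the far side of the tube from the pile. Origin under its centre.
- bowl: Bystander: steel bowl 120 mm across, 50 mm high, on the worktop beyond the work. Origin under its centre.
- tin: Bystander: tin 66 mm across, 110 mm tall, on the worktop beyond the caddy. Origin under its centre.
Things that resemble listed ones, but are neither listed nor needed, are in the scene too. Leave any grey or pink look-alike of the part that bears board_a_mid alone.

How it is judged:
By the outcome, as a careful person would: the job done as asked, in the order asked, and still so for the second after the job is handed in, while the arm keeps its last pose, push and grip.
It also fails if it takes over 67 s, if anything falls off the work surface, if the arm or the gripper's body presses on something with over 40 N, if the wrist force passes 120 N, or if a joint passes its speed limit or range.

## Robot

A 6-joint arm with a two-finger parallel gripper is mounted at the origin on the work surface. World frame = base frame: x ahead of the robot, y to its left, z up, the work surface at z = 0. Lengths are in m, angles in rad, forces in N, time in s.
With the tool pointing down it reaches from about 0.3 to 0.775 m from the base axis. Payload 14.6 kg.
Tool frame: the origin (TCP) lies on the centre line of the jaws, within the pads' length; the fingertips stand 11 mm ahead of it and the grasp point (between the pads) lies 8 mm behind it; y points along the fingers, x is the direction in which the jaws open and shut, and the axes are right-handed (so a half turn about y gives the same grasp; the last joint's range is limited). The gripper opens to 94 mm and grips with 3 to 60 N. Pads are 16 mm wide; open, the fingers measure 119 mm over their backs; the gripper's body (75 mm by 177 mm) begins 78 mm behind the grasp point.
Start: joints at [1.226, 0.3, 1.521, -0, 1.321, -0.067], TCP at [0.151, 0.529, 0.216] pointing down, gripper open.
Joint ranges: [-3.03, 3.03], [-0.79, 2.21], [0.23, 2.52], [-1.04, 4.18], [0, 3.07], [-2.55, 2.55]. Speed limits (rad/s): [2.22, 2.22, 2.57, 3.14, 3.14, 3.14].

## Interface

Orientations are given as [roll, pitch, yaw] about the fixed x, y, z axes, in that order (R = Rz(yaw) Ry(pitch) Rx(roll)).
In Python, from station import ctrl, imaging gives the robot as it stands. The module is installed in compiled form; this text tells all that it offers.
- The arm moves only by the tool apply_moves, never from a script. Its argument "deltas" is a list of rows, each an object with "dp": the shift along the tool's x, y, z in m, a list of three; "roll": the turn about the tool's y in rad; "grip": the closure, from -1 (fully open) to 1 (shut). In form: [{"dp": [tx, ty, tz], "roll": roll, "grip": grip}, ...]. A call has 1 to 10 rows; each row shifts and turns the commanded pose from where the row before left it, along the tool's axes as they then stand; what a row does not reach is not made up. A row lasts 1/8 s, in which the tool goes at most 62.5 mm and 10.7 degrees, less where a joint would pass 70% of its speed; a pose out of reach is approached as far as the arm can. A call with a gripper value outside its range is refused whole. The fingers move at their own pace and stop on an object; "newtons" is the grip in N (left out, the last holds). Time passes only in rows, so rows that do not move let the fingers close. It gives the time, the measured TCP pose, the force and the opening at its end, in the units of the state.
- ctrl.get_obs(): the state, without advancing time (a new reading comes with each control period).
- imaging.camera(name): name is "side" or "top" or "wrist"; returns the picture (420x560x3 uint8, blue, green, red); there is no depth.
- imaging.camera_info(name): a dict with "K" (3x3 intrinsics, pixels), "world_from_camera" (4x4, takes a point from camera to world coordinates). Camera axes: x right, y down, z forward; pixel columns grow to the right and rows downward; lengths in m; the calibration is good to about 2 mm. The wrist camera is an equidistant fisheye: a pixel r from the principal point sees the ray r / f radians off the axis. A picture is of the moment at which its call begins: read the wrist's pose just before it. camera_info takes no time and is no camera call; for the wrist camera it gives the pose at the moment of the call.
- ctrl.hand_in(): hands the job in, once; it reports no verdict.
The state is a dict: "time_s": time; "qpos": joint angles; "joint_vel": joint speeds; "tau": joint torques, N m; "ee_pos": TCP position; "eef_rot": TCP orientation; "force": force on the tool from outside, world axes, zero at the start; "moment": the same for the moment, N m; "grip_width": finger opening in m.
Only numpy, scipy, OpenCV 4.12 (cv2) and the standard library are available. Lean on these libraries where they do the work, as an engineer would, in place of code of your own. Each camera call takes 0.05 s, during which the arm holds its last target. There are 200 camera calls.

## Working session

There is one attempt and no reset: what is moved stays moved. The work goes in short steps, Python scripts to look and compute and a tool call to move; the robot and the scene stay as the last step left them, time stands still between calls to the robot, and variables do not carry over. Pictures are saved under pics/ and viewed, about 8 in all and at most 12, crops included, and the job is handed in when it is done.

Besides the shell and the picture viewer there is one more tool, called after ">>>" as name([rows], argument=value, ...), one row to a line, values as JSON. apply_moves: Moves the arm, as the interface text tells. Its arguments: {"type":"object","properties":{"deltas":{"type":"array"},"newtons":{"type":"number"}},"required":["deltas"]}

```bash
mkdir -p pics; cat > h.py <<'E'
import numpy as np, cv2
from station import ctrl, imaging
def snap(n,f):
    im=imaging.camera(n); cv2.imwrite('pics/'+f+'.png',im); return im
def ray(n,px,info=None):
    i=info or imaging.camera_info(n); K=np.array(i['K']);T=np.array(i['world_from_camera'])
    d=np.array([(px[0]-K[0,2])/K[0,0],(px[1]-K[1,2])/K[1,1],1.])
    if n=='wrist':
        r=np.hypot(d[0],d[1]); d=np.array([d[0]/r*np.sin(r),d[1]/r*np.sin(r),np.cos(r)]) if r>1e-9 else d
    return T[:3,3],T[:3,:3]@d
def onz(n,px,z,info=None):
    o,d=ray(n,px,info); return o+d*(z-o[2])/d[2]
def tri(r1,r2):
    (o1,d1),(o2,d2)=r1,r2; d1=d1/np.linalg.norm(d1);d2=d2/np.linalg.norm(d2)
    A=np.c_[d1,-d2]; s=np.linalg.lstsq(A,o2-o1,rcond=None)[0]
    p,q=o1+d1*s[0],o2+d2*s[1]; return (p+q)/2,np.linalg.norm(p-q)
E
python3 - <<'E'
from h import *
a=snap('top','t0');b=snap('side','s0')
w=snap('wrist','w0')
for n in('top','side','wrist'):
    i=imaging.camera_info(n);print(n,np.round(i['K'],1).tolist(),np.round(i['world_from_camera'],3).tolist())
print(ctrl.get_obs())
E
```

```text
top [[496.6, 0.0, 278.2], [0.0, 496.6, 203.4], [0.0, 0.0, 1.0]] [[-0.014, -0.995, 0.1, 0.449], [-1.0, 0.013, -0.017, 0.081], [0.016, -0.1, -0.995, 1.117], [0.0, 0.0, 0.0, 1.0]]
side [[437.6, 0.0, 280.5], [0.0, 437.6, 210.2], [0.0, 0.0, 1.0]] [[1.0, -0.022, 0.022, 0.535], [-0.03, -0.578, 0.815, -0.721], [-0.006, -0.816, -0.578, 0.693], [0.0, 0.0, 0.0, 1.0]]
wrist [[325.2, 0.0, 279.8], [0.0, 325.2, 211.4], [0.0, 0.0, 1.0]] [[0.274, 0.932, 0.237, 0.082], [0.962, -0.265, -0.068, 0.55], [-0.0, 0.247, -0.969, 0.385], [0.0, 0.0, 0.0, 1.0]]
{'time_s': 0.15, 'qpos': array([ 1.22637428e+00,  3.00277328e-01,  1.52143395e+00, -6.34052552e-06,
        1.32070786e+00, -6.66412905e-02]), 'joint_vel': array([ 0.00030316, -0.00079564, -0.00201445, -0.00023783, -0.00075273,
        0.00079284]), 'tau': array([-1.72616374e-04, -5.31963801e+01, -3.52817738e+01,  7.08290236e-02,
        2.36071553e-02, -3.65804385e-05]), 'ee_pos': array([0.15078364, 0.52872855, 0.21605487]), 'eef_rot': array([-1.57074742e+00,  8.25057502e-04,  1.29301716e+00]), 'force': array([0.26077424, 0.45969467, 0.10891285]), 'moment': array([-0.02658684,  0.01237234,  0.01087466]), 'grip_width': 0.09377714614640238}
```

View pics/t0.png

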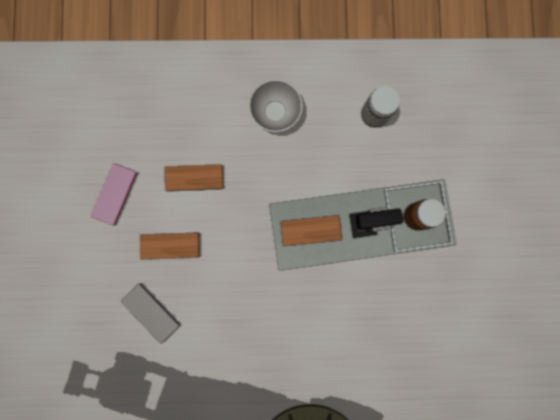

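View pics/s0.png

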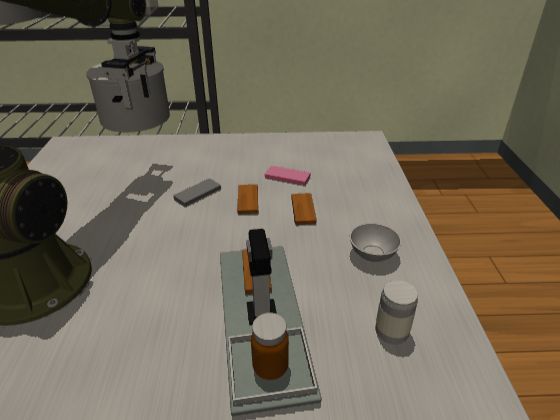

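The top view shows two brown loose boards at about (194,178) and (169,246), with the third in the caddy at (311,231). The grip bar is at (380,219) and the look-alikes are pink and grey. The side view agrees: boards at (248,198), (304,208) and (257,270), grip bar at (260,250).

```bash
cat >> h.py <<'E'
def boards(im,amin=300):
    h=cv2.cvtColor(im,cv2.COLOR_BGR2HSV)
    m=cv2.inRange(h,(4,110,60),(20,255,255))
    m=cv2.morphologyEx(m,cv2.MORPH_OPEN,np.ones((3,3)))
    cs,_=cv2.findContours(m,cv2.RETR_EXTERNAL,cv2.CHAIN_APPROX_NONE)
    return [c for c in cs if cv2.contourArea(c)>amin]
def rect(n,c,z,info=None):
    P=np.array([onz(n,p[0],z,info)[:2] for p in c])
    (cx,cy),(w,l),_=r=cv2.minAreaRect((P*1000).astype(np.float32))
    b=cv2.boxPoints(r); e=b[1]-b[0]; f=b[2]-b[1]; L=e if np.hypot(*e)>np.hypot(*f) else f
    if L[1]<0:L=-L
    return cx,cy,min(w,l),max(w,l),np.arctan2(-L[0],L[1])
E
python3 - <<'E'
from h import *
for n in('top','side'):
    im=cv2.imread(f'pics/{n[0]}0.png')
    for c in boards(im,100):
        if n=='top' and cv2.boundingRect(c)[1]<60: continue
        x=cv2.boundingRect(c)
        print(n,x,cv2.contourArea(c),[np.round(rect(n,c,z),3).tolist() for z in(0,.016,.036)])
        hsv=cv2.cvtColor(im,cv2.COLOR_BGR2HSV)[x[1]+x[3]//2,x[0]+x[2]//2];print(hsv)
im=cv2.imread('pics/t0.png');k=cv2.resize(im[150:280,130:460],None,fx=2.4,fy=2.4,interpolation=cv2.INTER_CUBIC)
cv2.imwrite('pics/t0c.png',k)
E
```

```text
top (141, 233, 58, 26) 1278.0 [[469.859, 305.759, 52.405, 127.326, 0.019], [469.559, 302.534, 51.654, 125.502, 0.019], [469.184, 298.504, 50.716, 123.223, 0.019]]
[ 13 149 142]
top (281, 216, 60, 29) 1318.0 [[499.656, -10.695, 54.335, 130.769, 0.087], [498.929, -9.387, 53.557, 128.896, 0.087], [498.021, -7.753, 52.584, 126.556, 0.087]]
[ 12 149 145]
top (165, 165, 58, 25) 1247.5 [[623.112, 252.839, 53.674, 128.887, 0.025], [620.618, 250.373, 52.906, 127.041, 0.025], [617.499, 247.29, 51.945, 124.734, 0.025]]
[ 13 149 142]
side (251, 337, 37, 18) 260.5 [[525.074, -189.269, 39.011, 69.941, 1.536], [525.31, -201.56, 38.11, 68.325, 1.536], [525.605, -216.925, 36.983, 66.305, 1.536]]
[ 15 220  59]
side (243, 250, 10, 41) 221.0 [[475.016, 24.402, 17.254, 135.792, 0.123], [476.408, 7.173, 16.856, 132.655, 0.123], [478.149, -14.362, 16.357, 128.733, 0.123]]
[ 14 202 120]
side (292, 193, 24, 31) 544.0 [[623.737, 265.496, 56.043, 144.995, 0.023], [621.693, 242.697, 54.748, 141.645, 0.023], [619.139, 214.199, 53.129, 137.458, 0.023]]
[ 14 201 138]
side (237, 185, 21, 29) 494.5 [[468.138, 317.004, 55.607, 145.649, 0.013], [469.689, 293.015, 54.323, 142.284, 0.013], [471.628, 263.029, 52.717, 138.078, 0.013]]
[ 15 198 135]Traceback (most recent call last):
  File "<stdin>", line 7, in <module>
  File "h.py", line 24, in rect
    P=np.array([onz(n,p[0],z,info)[:2] for p in c])
                ~~~^^^^^^^^^^^^^^^
  File "h.py", line 12, in onz
    o,d=ray(n,px,info); return o+d*(z-o[2])/d[2]
        ~~~^^^^^^^^^^^
  File "h.py", line 6, in ray
    i=info or imaging.camera_info(n); K=np.array(i['K']);T=np.array(i['world_from_camera'])
              ~~~~~~~~~~~~~~~~~~~^^^
ValueError: time passes only in moves, steps and waits
```

>>> apply_moves([
  {"dp": [0, 0, 0], "roll": 0.16, "grip": -1},
  {"dp": [0, 0, 0], "roll": 0.16, "grip": -1},
  {"dp": [0, 0, 0], "roll": 0.16, "grip": -1},
  {"dp": [0, 0, 0], "roll": 0.16, "grip": -1},
  {"dp": [0, 0, 0], "roll": 0.16, "grip": -1},
  {"dp": [0, 0, 0], "roll": 0.16, "grip": -1},
  {"dp": [0, 0, 0], "roll": 0.16, "grip": -1},
  {"dp": [0, 0, 0], "roll": 0.153, "grip": -1},
], newtons=20)

```text
time_s: 1.15
ee_pos: [0.1508, 0.5288, 0.2162]
eef_rot: [-1.571, 0.0, 0.015]
force: [0.4, 0.3, -0.4]
grip_width: 0.0938
```

>>> apply_moves([
  {"dp": [0.039, 0, -0.029], "roll": 0, "grip": -1},
  {"dp": [0.039, 0, -0.029], "roll": 0, "grip": -1},
  {"dp": [0.039, 0, -0.029], "roll": 0, "grip": -1},
  {"dp": [0.039, 0, -0.029], "roll": 0, "grip": -1},
  {"dp": [0.039, 0, -0.029], "roll": 0, "grip": -1},
  {"dp": [0.039, 0, -0.029], "roll": 0, "grip": -1},
  {"dp": [0.039, 0, -0.029], "roll": 0, "grip": -1},
  {"dp": [0.039, 0, -0.029], "roll": 0, "grip": -1},
  {"dp": [0, 0, 0], "roll": 0, "grip": -1},
  {"dp": [0, 0, 0], "roll": 0, "grip": -1},
])

```text
time_s: 2.4
ee_pos: [0.467, 0.3034, 0.2162]
eef_rot: [-1.571, 0.001, 0.02]
force: [-0.1, 0.5, -0.6]
grip_width: 0.0942
```

```bash
python3 - <<'E'
from h import *
o=ctrl.get_obs();i=imaging.camera_info('wrist');w=snap('wrist','w1')
import pickle;pickle.dump(i,open('w1.pkl','wb'))
print(o['time_s'],o['ee_pos'],o['eef_rot'],o['qpos'])
print(np.round(i['world_from_camera'],3).tolist())
for c in boards(w,300):print(cv2.boundingRect(c),[np.round(rect('wrist',c,z,i),3).tolist() for z in(0,.016)])
E
```

```text
2.4 [0.46697872 0.30336754 0.21619784] [-1.57091685e+00  6.09718403e-04  1.97966553e-02] [5.10264556e-01 3.15755828e-01 1.50091994e+00 1.86469162e-04
 1.32551150e+00 4.90422530e-01]
[[1.0, 0.02, 0.005, 0.466], [0.02, -0.969, -0.246, 0.376], [0.0, 0.246, -0.969, 0.385], [0.0, 0.0, 0.0, 1.0]]
(381, 186, 45, 92) [[627.519, 251.388, 56.859, 127.641, 0.025], [620.786, 256.581, 54.495, 122.335, 0.025]]
(259, 137, 48, 108) [[470.435, 302.669, 55.673, 132.529, 0.02], [470.233, 305.73, 53.358, 127.019, 0.02]]
```

View pics/w1.png

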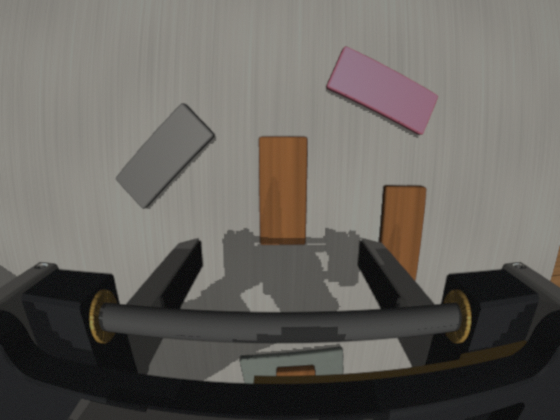

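>>> apply_moves([
  {"dp": [0.003, 0.03, 0.001], "roll": 0, "grip": -1},
  {"dp": [0, 0.05, 0], "roll": 0, "grip": -1},
  {"dp": [0, 0.05, 0], "roll": 0, "grip": -1},
  {"dp": [0, 0.04, 0], "roll": 0, "grip": -1},
  {"dp": [0, 0.02, 0], "roll": 0, "grip": -1},
  {"dp": [0, 0.012, 0], "roll": 0, "grip": -1},
  {"dp": [0, 0, 0], "roll": 0, "grip": -1},
  {"dp": [0, 0, 0], "roll": 0, "grip": -1},
], newtons=20)

```text
time_s: 3.45
ee_pos: [0.4707, 0.3047, 0.0155]
eef_rot: [-1.57, -0.001, 0.02]
force: [-0.3, -0.5, -0.4]
grip_width: 0.0939
```

>>> apply_moves([
  {"dp": [0, 0, 0], "roll": 0, "grip": 1},
  {"dp": [0, 0, 0], "roll": 0, "grip": 1},
  {"dp": [0, 0, 0], "roll": 0, "grip": 1},
  {"dp": [0, 0, 0], "roll": 0, "grip": 1},
  {"dp": [0, 0, 0], "roll": 0, "grip": 1},
  {"dp": [0, 0, 0], "roll": 0, "grip": 1},
])

```text
time_s: 4.2
ee_pos: [0.4704, 0.3042, 0.0145]
eef_rot: [-1.571, -0.0, 0.02]
force: [0.4, -0.2, 0.1]
grip_width: 0.0557
```

>>> apply_moves([
  {"dp": [0, -0.02, 0], "roll": 0, "grip": 1},
  {"dp": [0, -0.04, 0], "roll": -0.03, "grip": 1},
  {"dp": [0, -0.04, 0], "roll": -0.037, "grip": 1},
  {"dp": [0, 0, 0], "roll": 0, "grip": 1},
])

```text
time_s: 4.7
ee_pos: [0.4715, 0.3049, 0.1172]
eef_rot: [-1.569, -0.005, 0.087]
force: [0.4, 0.3, -1.8]
grip_width: 0.0557
```

>>> apply_moves([
  {"dp": [0, 0, -0.02], "roll": 0, "grip": 1},
  {"dp": [0, 0, -0.04], "roll": 0, "grip": 1},
  {"dp": [0, 0, -0.04], "roll": 0, "grip": 1},
  {"dp": [0, 0, -0.04], "roll": 0, "grip": 1},
  {"dp": [0, 0, -0.04], "roll": 0, "grip": 1},
  {"dp": [0, 0, -0.04], "roll": 0, "grip": 1},
  {"dp": [0, 0, -0.04], "roll": 0, "grip": 1},
  {"dp": [0, 0, -0.036], "roll": 0, "grip": 1},
  {"dp": [0.001, 0, -0.02], "roll": 0, "grip": 1},
  {"dp": [0, 0, 0], "roll": 0, "grip": 1},
])

```text
time_s: 5.95
ee_pos: [0.4979, -0.012, 0.1132]
eef_rot: [-1.57, 0.002, 0.084]
force: [-0.4, -0.3, -0.7]
grip_width: 0.0558
```

>>> apply_moves([
  {"dp": [0, 0.02, 0], "roll": 0, "grip": 1},
  {"dp": [0, 0.018, 0], "roll": 0, "grip": 1},
  {"dp": [0, 0, 0], "roll": 0, "grip": 1},
  {"dp": [0, 0, 0], "roll": 0, "grip": 1},
])

```text
time_s: 6.45
ee_pos: [0.4988, -0.0102, 0.0768]
eef_rot: [-1.571, -0.0, 0.087]
force: [1.1, 0.2, -0.9]
grip_width: 0.0557
```

```bash
python3 - <<'E'
from h import *
o=ctrl.get_obs();i=imaging.camera_info('wrist');w=snap('wrist','w2')
import pickle;pickle.dump(i,open('w2.pkl','wb'))
print(o['time_s'],o['ee_pos'],o['eef_rot'],o['grip_width'])
cv2.imwrite('pics/w2c.png',cv2.resize(w[80:280,180:380],None,fx=3,fy=3,interpolation=cv2.INTER_CUBIC))
E
```

```text
6.45 [ 0.49882136 -0.01021675  0.0767736 ] [-1.57078581e+00 -2.19014412e-05  8.72834507e-02] 0.055669363923199044
```

View pics/w2c.png

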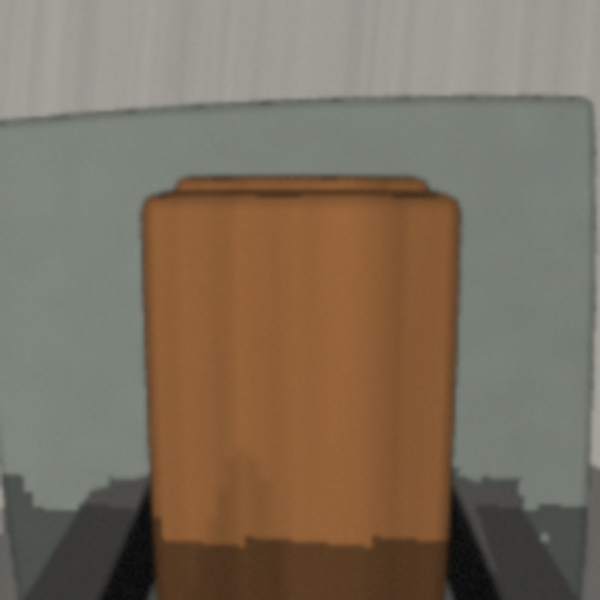

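The crop shows the held board's end at crop row 196 (columns 143 to 460). The low board's end is just beyond it at row 178 (columns 177 to 431). I'll compare the two edges.

```bash
python3 - <<'E'
from h import *
import pickle;i=pickle.load(open('w2.pkl','rb'))
p=np.array([.49882,-.01022]);y=.0873
R=np.array([[np.cos(y),np.sin(y)],[-np.sin(y),np.cos(y)]])
f=lambda c,r,z:np.round(R@(onz('wrist',(c/3+180-.33,r/3+80-.33),z,i)[:2]-p)*1000,1)
for r in(178,180):print('low',f(177,r,.036),f(303,r,.036),f(431,r,.036))
for r in(196,200):print('held',f(143,r,.0783),f(301,r,.0783),f(460,r,.0783))
E
```

```text
low [-26.2  67.7] [ 0.8 67.5] [28.2 67.8]
low [-26.2  67.3] [ 0.8 67.1] [28.2 67.4]
held [-26.9  65.8] [ 0.3 65.5] [27.6 65.8]
held [-26.9  65.1] [ 0.3 64.8] [27.6 65.1]
```

>>> apply_moves([
  {"dp": [0.0006, 0.012, 0.002], "roll": 0, "grip": 1},
  {"dp": [0, 0.008, 0], "roll": 0, "grip": 1},
  {"dp": [0, 0.003, 0], "roll": 0, "grip": 1},
  {"dp": [0, 0.002, 0], "roll": 0, "grip": 1},
  {"dp": [0, 0.001, 0], "roll": 0, "grip": 1},
  {"dp": [0, 0, 0], "roll": 0, "grip": 1},
  {"dp": [0, 0, 0], "roll": 0, "grip": 1},
])

```text
time_s: 7.38
ee_pos: [0.4993, -0.0084, 0.0506]
eef_rot: [-1.571, -0.0, 0.087]
force: [0.7, 0.4, -0.7]
grip_width: 0.0557
```

>>> apply_moves([
  {"dp": [0, 0.0003, 0], "roll": 0, "grip": 1},
  {"dp": [0, 0, 0], "roll": 0, "grip": 0.2},
  {"dp": [0, 0, 0], "roll": 0, "grip": -0.3},
  {"dp": [0, 0, 0], "roll": 0, "grip": -1},
  {"dp": [0, 0, 0], "roll": 0, "grip": -1},
  {"dp": [0, -0.03, 0], "roll": 0, "grip": -1},
  {"dp": [0, -0.05, 0.02], "roll": 0, "grip": -1},
  {"dp": [0, -0.05, 0.02], "roll": 0, "grip": -1},
  {"dp": [0, 0, 0.02], "roll": 0, "grip": -1},
  {"dp": [0, 0, 0], "roll": 0, "grip": -1},
])

```text
time_s: 8.62
ee_pos: [0.4939, 0.0521, 0.1803]
eef_rot: [-1.571, -0.0, 0.089]
force: [-0.8, -0.2, 0.1]
grip_width: 0.0939
```

```bash
python3 - <<'E'
from h import *
o=ctrl.get_obs();i=imaging.camera_info('wrist');w=snap('wrist','w3');t=snap('top','t3')
import pickle;pickle.dump(i,open('w3.pkl','wb'))
print(o['time_s'],o['ee_pos'],o['eef_rot'],o['grip_width'])
a=cv2.resize(w[120:320,180:380],None,fx=2,fy=2,interpolation=cv2.INTER_CUBIC)
b=cv2.resize(t[190:270,265:345],(400,400),interpolation=cv2.INTER_CUBIC)
cv2.imwrite('pics/c3.png',np.hstack([a,b]))
it=imaging.camera_info('top')
for c in boards(t,600):
    if cv2.boundingRect(c)[1]>60:print(cv2.boundingRect(c),[np.round(rect('top',c,z,it),3).tolist() for z in(.016,.052)])
E
```

```text
8.625 [0.49393399 0.05208018 0.18031143] [-1.57081431e+00 -4.39773040e-04  8.86232322e-02] 0.09385511406374628
(165, 165, 58, 25) [[620.699, 250.406, 52.741, 126.979, 0.025], [615.084, 244.855, 51.017, 122.828, 0.025]]
```

View pics/c3.png

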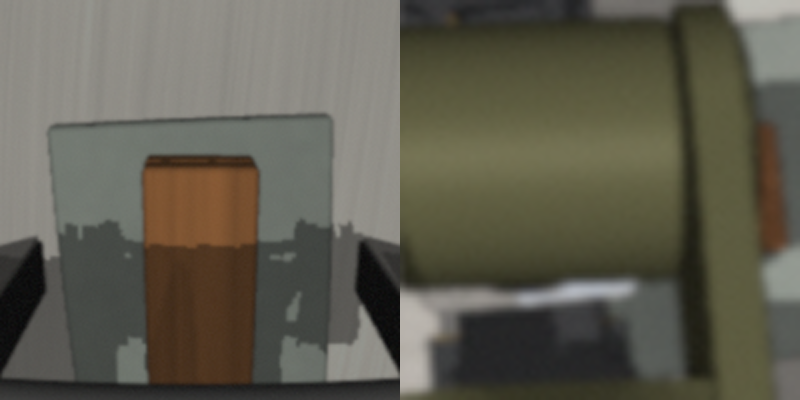

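>>> apply_moves([
  {"dp": [0, 0, 0], "roll": 0.064, "grip": -1},
  {"dp": [0.022, 0, 0.033], "roll": 0, "grip": -1},
  {"dp": [0.022, 0, 0.033], "roll": 0, "grip": -1},
  {"dp": [0.022, 0, 0.033], "roll": 0, "grip": -1},
  {"dp": [0.022, 0, 0.033], "roll": 0, "grip": -1},
  {"dp": [0.022, 0, 0.033], "roll": 0, "grip": -1},
  {"dp": [0.022, 0, 0.032], "roll": 0, "grip": -1},
  {"dp": [0, 0.04, 0], "roll": 0, "grip": -1},
  {"dp": [0, 0.02, 0], "roll": 0, "grip": -1},
  {"dp": [0, 0, 0], "roll": 0, "grip": -1},
])

```text
time_s: 9.98
ee_pos: [0.621, 0.2503, 0.1185]
eef_rot: [-1.572, 0.003, 0.022]
force: [0.9, -0.6, 0.2]
grip_width: 0.0937
```

```bash
python3 - <<'E'
from h import *
o=ctrl.get_obs();i=imaging.camera_info('wrist');w=snap('wrist','w4')
print(o['time_s'],o['ee_pos'],o['eef_rot'])
for c in boards(w,300):print(cv2.boundingRect(c),[np.round(rect('wrist',c,z,i),3).tolist() for z in(.010,.016)])
E
```

```text
9.975 [0.62097533 0.25028749 0.11851326] [-1.57188595  0.00320258  0.02214699]
(540, 181, 20, 105) [[947.459, 222.125, 39.56, 144.624, 0.354], [940.365, 224.317, 38.703, 141.493, 0.354]]
(250, 139, 64, 141) [[622.527, 251.499, 54.878, 129.448, 0.026], [622.469, 253.055, 53.689, 126.645, 0.026]]
```

>>> apply_moves([
  {"dp": [0.001, 0.04, 0.0015], "roll": 0, "grip": -1},
  {"dp": [0, 0.035, 0], "roll": 0, "grip": -1},
  {"dp": [0, 0.02, 0], "roll": 0, "grip": -1},
  {"dp": [0, 0.008, 0], "roll": 0, "grip": -1},
  {"dp": [0, 0, 0], "roll": 0, "grip": -1},
  {"dp": [0, 0, 0], "roll": 0, "grip": -1},
])

```text
time_s: 10.78
ee_pos: [0.6231, 0.2531, 0.0186]
eef_rot: [-1.57, -0.002, 0.023]
force: [-0.3, 0.3, 0.9]
grip_width: 0.0943
```

>>> apply_moves([
  {"dp": [0, 0, 0], "roll": 0, "grip": 1},
  {"dp": [0, 0, 0], "roll": 0, "grip": 1},
  {"dp": [0, 0, 0], "roll": 0, "grip": 1},
  {"dp": [0, 0, 0], "roll": 0, "grip": 1},
  {"dp": [0, 0, 0], "roll": 0, "grip": 1},
  {"dp": [0, 0, 0], "roll": 0, "grip": 1},
])

```text
time_s: 11.52
ee_pos: [0.6225, 0.2529, 0.0172]
eef_rot: [-1.571, 0.0, 0.023]
force: [-0.6, 0.0, 0.1]
grip_width: 0.0558
```

>>> apply_moves([
  {"dp": [0, -0.02, 0], "roll": 0, "grip": 1},
  {"dp": [0, -0.04, 0], "roll": -0.032, "grip": 1},
  {"dp": [0, -0.04, 0], "roll": -0.032, "grip": 1},
  {"dp": [-0.018, 0, -0.032], "roll": 0, "grip": 1},
  {"dp": [-0.018, 0, -0.032], "roll": 0, "grip": 1},
  {"dp": [-0.018, 0, -0.032], "roll": 0, "grip": 1},
  {"dp": [-0.018, 0, -0.032], "roll": 0, "grip": 1},
  {"dp": [-0.018, 0, -0.032], "roll": 0, "grip": 1},
  {"dp": [-0.018, 0, -0.032], "roll": 0, "grip": 1},
  {"dp": [-0.018, 0, -0.032], "roll": 0, "grip": 1},
])

```text
time_s: 12.78
ee_pos: [0.5161, 0.0177, 0.1186]
eef_rot: [-1.571, -0.002, 0.087]
force: [0.6, -0.5, -1.1]
grip_width: 0.0558
```

>>> apply_moves([
  {"dp": [-0.019, 0, -0.03], "roll": 0, "grip": 1},
  {"dp": [0, 0.02, 0], "roll": 0, "grip": 1},
  {"dp": [0, 0, 0], "roll": 0, "grip": 1},
  {"dp": [0, 0, 0], "roll": 0, "grip": 1},
  {"dp": [0, 0, 0], "roll": 0, "grip": 1},
])

```text
time_s: 13.4
ee_pos: [0.5005, -0.0125, 0.098]
eef_rot: [-1.571, -0.001, 0.088]
force: [-0.3, -0.7, -0.6]
grip_width: 0.0557
```

```bash
python3 - <<'E'
from h import *
o=ctrl.get_obs();i=imaging.camera_info('wrist');w=snap('wrist','w5')
import pickle;pickle.dump((o,i),open('w5.pkl','wb'))
print(o['time_s'],o['ee_pos'],o['eef_rot'],o['grip_width'])
cv2.imwrite('pics/w5c.png',cv2.resize(w[80:280,180:380],None,fx=3,fy=3,interpolation=cv2.INTER_CUBIC))
E
```

```text
13.4 [ 0.50049185 -0.01249927  0.09796445] [-1.57099540e+00 -1.07129499e-03  8.76000047e-02] 0.055670013195434236
```

View pics/w5c.png

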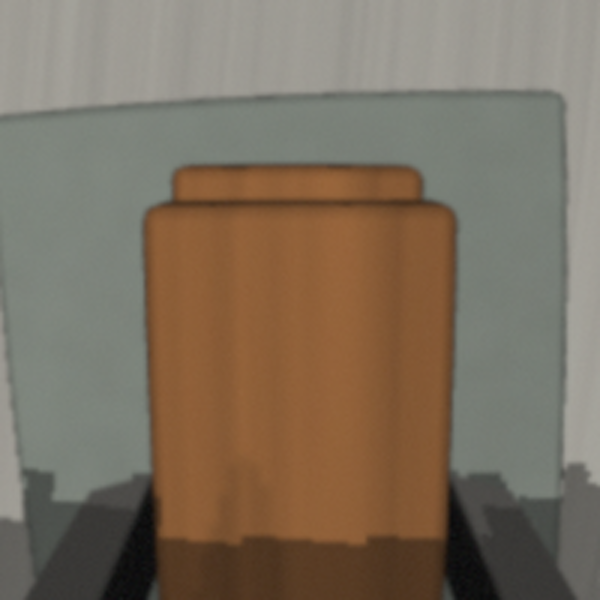

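The crop shows the held board's end at row 203 (columns 144 to 456) and the pile's top end at row 165 (columns 173 to 423).

```bash
python3 - <<'E'
from h import *
import pickle;o,i=pickle.load(open('w5.pkl','rb'))
p=o['ee_pos'][:2];y=o['eef_rot'][2]
R=np.array([[np.cos(y),np.sin(y)],[-np.sin(y),np.cos(y)]])
f=lambda c,r,z:np.round(R@(onz('wrist',(c/3+180-.33,r/3+80-.33),z,i)[:2]-p)*1000,1)
print('pile',f(173,165,.052),f(298,165,.052),f(423,165,.052))
zt=o['ee_pos'][2]-.0172+.016
print('held',f(144,203,zt),f(300,203,zt),f(456,203,zt))
print('placed tool',np.round(R@(np.array([.4993,-.0084])-p)*1000,1))
E
```

```text
pile [-27.7  70.5] [-0.3 70.2] [27.1 70.5]
held [-27.1  64.4] [ 0.1 64.2] [27.4 64.5]
placed tool [-0.8  4.2]
```

>>> apply_moves([
  {"dp": [-0.0007, 0.012, 0.0057], "roll": 0, "grip": 1},
  {"dp": [0, 0.008, 0], "roll": 0, "grip": 1},
  {"dp": [0, 0.005, 0], "roll": 0, "grip": 1},
  {"dp": [0, 0.002, 0], "roll": 0, "grip": 1},
  {"dp": [0, 0, 0], "roll": 0, "grip": 1},
  {"dp": [0, 0, 0], "roll": 0, "grip": 1},
  {"dp": [0, 0, 0], "roll": 0, "grip": 1},
])

```text
time_s: 14.32
ee_pos: [0.499, -0.0072, 0.0703]
eef_rot: [-1.571, -0.0, 0.087]
force: [-0.0, -0.6, -1.4]
grip_width: 0.0558
```

>>> apply_moves([
  {"dp": [0, 0.001, 0], "roll": 0, "grip": 1},
  {"dp": [0, 0.0003, 0], "roll": 0, "grip": 1},
  {"dp": [0, 0, 0], "roll": 0, "grip": 1},
])

```text
time_s: 14.7
ee_pos: [0.4989, -0.0072, 0.0691]
eef_rot: [-1.571, -0.0, 0.087]
force: [-1.8, -0.7, 4.9]
grip_width: 0.056
```

>>> apply_moves([
  {"dp": [0, 0, 0], "roll": 0, "grip": 0.2},
  {"dp": [0, 0, 0], "roll": 0, "grip": -0.3},
  {"dp": [0, 0, 0], "roll": 0, "grip": -1},
  {"dp": [0, 0, 0], "roll": 0, "grip": -1},
  {"dp": [0, -0.03, 0], "roll": 0, "grip": -1},
  {"dp": [0, -0.05, 0], "roll": 0, "grip": -1},
  {"dp": [0, -0.04, 0.02], "roll": 0, "grip": -1},
  {"dp": [0, 0, 0.03], "roll": 0, "grip": -1},
  {"dp": [0, 0, 0.03], "roll": 0, "grip": -1},
  {"dp": [0, 0, 0], "roll": 0, "grip": -1},
])

```text
time_s: 15.95
ee_pos: [0.4917, 0.0738, 0.1888]
eef_rot: [-1.571, 0.0, 0.089]
force: [0.3, 1.0, -0.5]
grip_width: 0.094
```

```bash
python3 - <<'E'
from h import *
o=ctrl.get_obs();i=imaging.camera_info('wrist');w=snap('wrist','w6');t=snap('top','t6');s=snap('side','s6')
import pickle;pickle.dump((o,i),open('w6.pkl','wb'))
print(o['time_s'],o['ee_pos'],o['eef_rot'],o['grip_width'])
a=cv2.resize(w[130:330,180:380],None,fx=2,fy=2,interpolation=cv2.INTER_CUBIC)
b=cv2.resize(s[210:330,200:320],(400,400),interpolation=cv2.INTER_CUBIC)
cv2.imwrite('pics/c6.png',np.hstack([a,b]))
E
```

```text
15.95 [0.49168264 0.07380621 0.18881019] [-1.57070717e+00  6.04328110e-05  8.92605312e-02] 0.09403832386971775
```

View pics/c6.png

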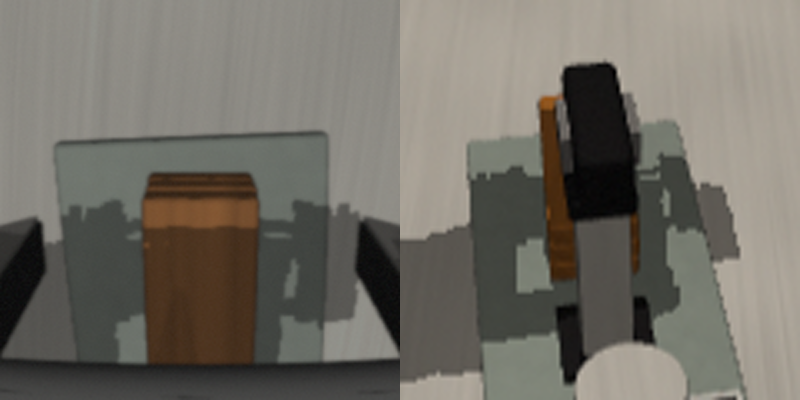

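The crops show the three board ends flush and the stack square. Next I'll check the layer edges numerically and locate the grip bar.

```bash
python3 - <<'E'
from h import *
import pickle;o,i=pickle.load(open('w6.pkl','rb'))
w=cv2.imread('pics/w6.png');g=cv2.cvtColor(w,cv2.COLOR_BGR2GRAY).astype(int)
print(g[212:236,270:290].mean(1).round().astype(int).tolist())
t=cv2.imread('pics/t0.png');s=cv2.imread('pics/s0.png')
a=cv2.resize(t[200:245,340:410],None,fx=8,fy=8,interpolation=cv2.INTER_CUBIC)
b=cv2.resize(s[222:282,240:280],None,fx=6,fy=6,interpolation=cv2.INTER_CUBIC)
print(a.shape,b.shape)
c=np.zeros((360,800,3),np.uint8);c[:,:560]=a;c[:,560:]=b;cv2.imwrite('pics/g.png',np.clip(c.astype(int)*2,0,255).astype(np.uint8))
E
```

```text
[111, 111, 110, 99, 67, 45, 48, 56, 50, 42, 46, 61, 70, 57, 43, 42, 50, 66, 81, 89, 93, 93, 93, 93]
(360, 560, 3) (360, 240, 3)
```

View pics/g.png

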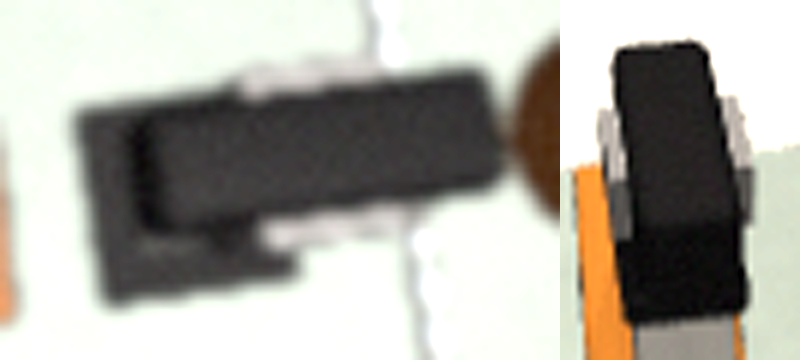

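The grip bar's top-face centre is at about (380.4,217.8) in the top view and about (258.0,242.3) in the side view.

```bash
python3 - <<'E'
from h import *
import pickle;o,i=pickle.load(open('w6.pkl','rb'))
p=o['ee_pos'][:2];y=o['eef_rot'][2]
R=np.array([[np.cos(y),np.sin(y)],[-np.sin(y),np.cos(y)]])
for z,r in((.02,215.7),(.036,221),(.052,226.3),(.068,229.5)):print(z,r,np.round((R@(onz('wrist',(280,r),z,i)[:2]-p))[1]*1000,1))
it,is_=imaging.camera_info('top'),imaging.camera_info('side')
P,e=tri(ray('top',(380.4,217.8),it),ray('side',(258.0,242.3),is_));print('grip top',P,e)
print(onz('top',(380.4,217.8),.202,it),onz('side',(258,242.3),.202,is_))
q=lambda c,r:onz('top',(c/8+340-.44,r/8+200-.44),.202,it)
a,b,c,d=q(150,105),q(488,68),q(503,183),q(168,228)
print(a,b,c,d); v=(a-b+d-c);print(np.arctan2(-v[0],v[1]),np.linalg.norm(v)/2)
b1,b2=onz('top',(310/8+339.56,80/8+199.56),.19,it),onz('top',(333/8+339.56,226/8+199.56),.19,it);print('buttons',b1,b2,(b1+b2)/2)
E
```

```text
0.02 215.7 -17.5
0.036 221 -18.8
0.052 226.3 -19.7
0.068 229.5 -18.0
grip top [ 0.51142393 -0.12427359  0.20084987] 0.0008700453857694562
[ 0.51177945 -0.12398585  0.202     ] [ 0.5110488  -0.12573203  0.202     ]
[ 0.52181738 -0.08323267  0.202     ] [ 0.52941642 -0.16220001  0.202     ] [ 0.50263969 -0.16464389  0.202     ] [ 0.49326549 -0.08653411  0.202     ]
0.10763901190416487 0.07899574898643708
buttons [ 0.52817837 -0.12326697  0.19      ] [ 0.49379476 -0.127487    0.19      ] [ 0.51098656 -0.12537699  0.19      ]
```

>>> apply_moves([
  {"dp": [0, -0.03, 0], "roll": 0, "grip": -1},
  {"dp": [0, -0.04, 0], "roll": 0, "grip": -1},
  {"dp": [0, 0, -0.02], "roll": 0, "grip": -1},
  {"dp": [0, 0, -0.04], "roll": 0, "grip": -1},
  {"dp": [0, 0, -0.04], "roll": 0, "grip": -1},
  {"dp": [0, 0, -0.04], "roll": 0, "grip": -1},
  {"dp": [0.001, 0, -0.04], "roll": 0, "grip": -1},
  {"dp": [0.001, 0, -0.02], "roll": 0, "grip": -1},
  {"dp": [0, 0, 0], "roll": 0, "grip": -1},
  {"dp": [0, 0, 0], "roll": 0, "grip": -1},
])

```text
time_s: 17.35
ee_pos: [0.5113, -0.1258, 0.2588]
eef_rot: [-1.571, 0.0, 0.087]
force: [0.2, 0.0, 0.2]
grip_width: 0.0939
```

```bash
python3 - <<'E'
from h import *
o=ctrl.get_obs();i=imaging.camera_info('wrist');w=snap('wrist','w7')
import pickle;pickle.dump((o,i),open('w7.pkl','wb'))
print(o['time_s'],o['ee_pos'],o['eef_rot'],o['qpos'])
cv2.imwrite('pics/w7c.png',np.clip(cv2.resize(w[120:320,170:390],None,fx=3,fy=3,interpolation=cv2.INTER_CUBIC).astype(int)*3//2,0,255).astype(np.uint8))
E
```

```text
17.35 [ 0.51125018 -0.12578785  0.25882095] [-1.57053586e+00  7.25773240e-05  8.73387677e-02] [-3.10924791e-01  2.17148214e-01  1.52586598e+00  2.15109494e-04
  1.39874637e+00 -3.98300394e-01]
```

View pics/w7c.png

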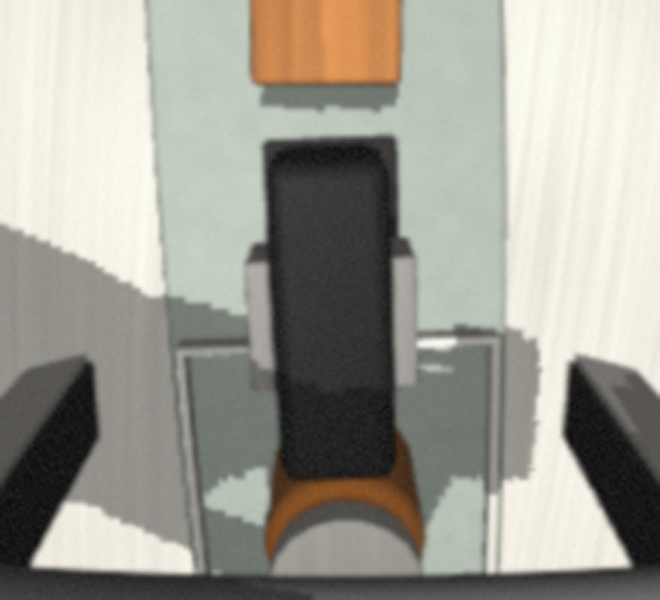

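The grip bar spans crop (270,155) to (387,155) at its +y end and (282,475) to (393,475) at its -y end. The open fingers are at columns 97 and 565.

```bash
python3 - <<'E'
from h import *
import pickle;o,i=pickle.load(open('w7.pkl','rb'))
p=o['ee_pos'][:2];y=o['eef_rot'][2]
R=np.array([[np.cos(y),np.sin(y)],[-np.sin(y),np.cos(y)]])
f=lambda c,r,z:R@(onz('wrist',(c/3+170-.33,r/3+120-.33),z,i)[:2]-p)*1000
c=[f(*q,.201) for q in((270,155),(387,155),(282,475),(393,475))];print(np.round(c,1))
u=(c[0]+c[1])/2-(c[2]+c[3])/2;print('ctr',np.mean(c,0),'len',u,'rel yaw',np.arctan2(-u[0],u[1]))
print('buttons',f(247,262,.197),f(414,258,.197),f(247,385,.197),f(414,385,.197))
print('top cam check',R@(np.array([.5112,-.1250])-p)*1000)
E
```

```text
[[-13.9  44.4]
 [ 13.4  44.4]
 [-12.2 -37.4]
 [ 16.3 -37.5]]
ctr [0.92346318 3.48780707] len [-2.30309645 81.89735558] rel yaw 0.028114334059401523
buttons [-20.08015699  17.75602617] [20.56968339 18.76550932] [-20.82855656 -14.17678516] [ 21.36480226 -14.1722491 ]
top cam check [0.01873165 0.78922386]
```

>>> apply_moves([
  {"dp": [0.0006, 0, 0.002], "roll": -0.022, "grip": -1},
  {"dp": [0, 0.03, 0], "roll": 0, "grip": -1},
  {"dp": [0, 0.03, 0], "roll": 0, "grip": -1},
  {"dp": [0, 0.015, 0], "roll": 0, "grip": -1},
  {"dp": [0, 0.007, 0], "roll": 0, "grip": -1},
  {"dp": [0, 0, 0], "roll": 0, "grip": -1},
  {"dp": [0, 0, 0], "roll": 0, "grip": -1},
], newtons=25)

```text
time_s: 18.27
ee_pos: [0.5121, -0.1246, 0.1777]
eef_rot: [-1.571, -0.001, 0.109]
force: [-0.2, -0.6, -0.4]
grip_width: 0.0941
```

>>> apply_moves([
  {"dp": [0, 0, 0], "roll": 0, "grip": 1},
  {"dp": [0, 0, 0], "roll": 0, "grip": 1},
  {"dp": [0, 0, 0], "roll": 0, "grip": 1},
  {"dp": [0, 0, 0], "roll": 0, "grip": 1},
  {"dp": [0, 0, 0], "roll": 0, "grip": 1},
  {"dp": [0, 0, 0], "roll": 0, "grip": 1},
  {"dp": [0, 0, 0], "roll": 0, "grip": 1},
])

```text
time_s: 19.15
ee_pos: [0.5116, -0.1244, 0.1768]
eef_rot: [-1.571, 0.0, 0.109]
force: [-3.0, 0.7, 0.8]
grip_width: 0.0315
```

>>> apply_moves([
  {"dp": [0, -0.005, 0], "roll": 0, "grip": 1},
  {"dp": [0, -0.01, 0], "roll": 0, "grip": 1},
  {"dp": [0, -0.01, 0], "roll": 0, "grip": 1},
  {"dp": [0, -0.01, 0], "roll": 0, "grip": 1},
  {"dp": [0, -0.005, 0], "roll": 0, "grip": 1},
  {"dp": [0, 0, 0], "roll": 0, "grip": 1},
])

```text
time_s: 19.9
ee_pos: [0.5116, -0.1244, 0.2172]
eef_rot: [-1.571, 0.0, 0.109]
force: [-4.2, 0.3, -1.7]
grip_width: 0.0309
```

>>> apply_moves([
  {"dp": [0, -0.01, 0], "roll": 0, "grip": 1},
  {"dp": [0, -0.01, 0], "roll": 0, "grip": 1},
  {"dp": [0, -0.01, 0], "roll": 0, "grip": 1},
  {"dp": [0, -0.01, 0], "roll": 0, "grip": 1},
  {"dp": [0, -0.01, 0], "roll": 0, "grip": 1},
  {"dp": [0, -0.01, 0], "roll": 0, "grip": 1},
  {"dp": [0, -0.006, 0], "roll": 0, "grip": 1},
  {"dp": [0, 0, 0], "roll": 0, "grip": 1},
  {"dp": [0, 0, 0], "roll": 0, "grip": 1},
])

```text
time_s: 21.02
ee_pos: [0.5116, -0.1245, 0.2835]
eef_rot: [-1.571, 0.0, 0.109]
force: [-5.7, 0.9, -2.4]
grip_width: 0.0312
```

>>> apply_moves([
  {"dp": [0, -0.002, 0], "roll": 0, "grip": 1},
  {"dp": [0, -0.0015, 0], "roll": 0, "grip": 1},
  {"dp": [0, 0, 0], "roll": 0, "grip": 1},
  {"dp": [0, 0, 0], "roll": 0, "grip": 1},
])

```text
time_s: 21.52
ee_pos: [0.5116, -0.1244, 0.2868]
eef_rot: [-1.571, 0.0, 0.109]
force: [-5.9, 0.5, -3.4]
grip_width: 0.0311
```

>>> apply_moves([
  {"dp": [0, -0.0005, 0], "roll": 0, "grip": 1},
  {"dp": [0, -0.0003, 0], "roll": 0, "grip": 1},
  {"dp": [0, 0, 0], "roll": 0, "grip": 1},
  {"dp": [0, 0, 0], "roll": 0, "grip": 1},
])

```text
time_s: 22.02
ee_pos: [0.5116, -0.1245, 0.2869]
eef_rot: [-1.57, 0.001, 0.109]
force: [-4.4, 0.4, -9.5]
grip_width: 0.0314
```

The TCP has stopped rising and the upward pull now meets 9.5 N, so the handle is at the end stop. One last look before handing in.

```bash
python3 - <<'E'
from h import *
s=snap('side','s8');w=snap('wrist','w8');o=ctrl.get_obs();print(o['time_s'],o['ee_pos'],o['force'],o['grip_width'])
a=cv2.resize(s[150:350,190:390],(400,400),interpolation=cv2.INTER_CUBIC);b=cv2.resize(w[100:300,180:380],(400,400),interpolation=cv2.INTER_CUBIC)
cv2.imwrite('pics/f.png',np.hstack([a,b]))
E
```

```text
22.125 [ 0.51156724 -0.12446681  0.28688144] [ -4.26568256   0.43034693 -10.18148681] 0.031033879083914164
```

View pics/f.png

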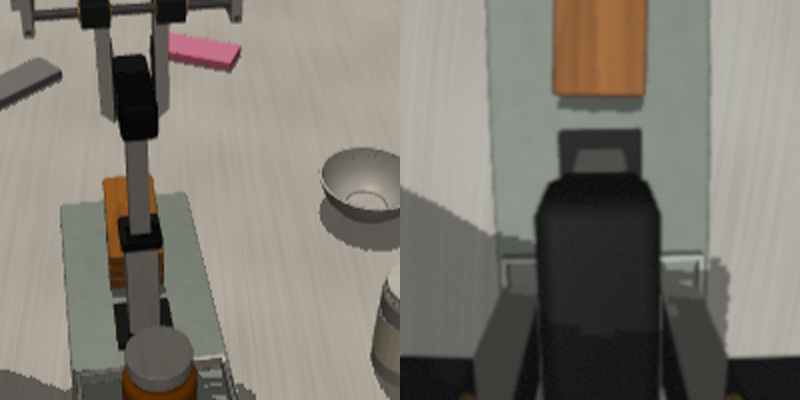

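The side crop shows the handle fully extended with the grip held at (135,95), the pile neat at (132,235), and the jar, bowl and tin undisturbed. Handing in.

```bash
python3 -c "
from station import ctrl
print(ctrl.hand_in())"
```

```text
the job is handed in; nothing more can be done
None
```

Both loose boards are stacked on the board in the caddy. I then squeezed the release buttons and pulled the handle up to its second stop, and handed in while still gripping it there at 25 N, about 22 s in.

**Handle:** it rose about 110 mm and stopped firmly, with about 10 N of pull against the stop. The finger opening was about 31 mm, so the buttons are fully in. A steady sideways force of about 4 N remained in the grip.

**Pile:** pictures show it square. My wrist-camera reading of the board ends differed by up to about 2 mm, with pixels of roughly 1 mm, so I can't confirm flushness more closely than that.

**Caddy angle:** the low board lay about 0.02 rad off the handle's direction. I aligned the pile to the board and turned the gripper to match the handle.

**Bystanders:** the jar, bowl and tin look undisturbed in the last side view, though the tin was only partly in frame.

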